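# Clamp a freshly glued comb stand with a ratchet clamp

## Task

Slide the freshly glued wooden comb stand into the mouth of the bench clamp until it sits square against the fence at the back, then pump the clamp's trigger so that the ratchet brings the jaw up and presses the stand against the fixed jaw; do not push the jaw along by hand. Finish while still holding the trigger squeezed, with the jaw's sprung pad pressed in about halfway: firm, but never pressed right in, which would crush the joint. Leave the plate, jar, spool and pliers alone.

Things in the scene. Friction and masses are not known exactly. Their poses are not given: they have to be found in the camera images.
- clamp: Bench bar clamp fixed to the table, lying flat. Origin: on the table under the middle of its handle post. y runs along the bar from handle to fixed jaw, x away from the mouth's open side, z up. Grey housing: y -40 to 36, x -20 to 20 mm, top z = 45 mm; the bar (top z = 28 mm) passes through it, its tail up to 120 mm behind the post. Stand fully home: its origin at x = -44, y = 164 mm.
- post_top (a point): Centre of the top of the black fixed handle post: 14 mm along clamp y, 24 mm along x, top 101 mm above the table, standing on the housing at clamp x = y = 0. It does not give. The trigger stands behind it, on its -y side.
- fence (a point): Middle of the fence's top front edge, 24 mm high, the flat back of the mouth, along clamp y from 40 to 186 mm; its front face is at clamp x = -14 mm. The mouth is open to -x, and the stand lies on the table in it.
- fixed_jaw (a point): Centre of the fixed jaw's flat pressing face, at clamp y = 186 mm, facing -y; the jaw reaches from clamp x = -68 to 12 mm and is 42 mm high.
- trigger: Black trigger lever behind the post, 10 mm thick (y), 22 mm wide (x), 70 mm long, z along it; origin: hinge at its foot, clamp y = -26, z = 28 mm; top about 98 mm up. Squeezed to the post (clamp +y) it drives the jaw; a spring (2 to 4 N at the fingers) returns it. Leans back when released. Fingertips may go down to z = 65 mm beside it.
- trigger_tip (a point): Middle of the trigger's top end. Over post and trigger the pair measures 50 mm at the top when released (clamp y 7 to -43 mm), 30 mm when fully squeezed (7 to -23 mm, at the fingers). As the post does not give, a hand centred on the squeezed pair (y = -8 mm) and opened to 76 mm or more works the whole stroke without moving.
- trigger_angle (a joint): Trigger: 0 = released, 0.34 rad = fully squeezed. Each stroke the ratchet (6 mm teeth) takes up 0 to 6 mm idly, then moves the jaw 1 mm per 0.017 rad: about 12 to 20 mm in a full stroke. On the way back the jaw stays, held by a light 2 N brake. With the pad halfway in, the fingers need about 18 N.
- jaw: Moving aluminium jaw, 16 mm thick (y), 40 mm high, with the toothed steel bar. Origin: on the bar's line at table height, in the plane of the jaw's rear face; axes as the clamp's. The unpressed pad's face is 38 mm ahead of it (+y).
- jaw_slide (a joint): Jaw travel to the fixed jaw, m: 0 = fully back, 0.085 at most. The unpressed pad's face is at clamp y = 76 mm + travel, so it meets a stand that touches the fixed jaw at a travel of 66 mm. The pad stays pressed in only while the trigger is held; on release the jaw backs off until the pad is about 1 mm in.
- pad: Black spring pad on the jaw, 46 mm (x) by 8 mm (y) by 32 mm (z); origin: centre of its front face, 22 mm above the table; axes as the clamp's. It stands 14 mm off the jaw on two pins and is pressed back to the jaw, 1.5 N per mm.
- pad_spring (a joint): How far the pad is pressed in towards the jaw, m: 0 = fully out, 0.007 = halfway (10 N on the stand), 0.014 = pressed right in.
- stand: Loose wooden comb stand, a block of two glued halves, 60 mm (x) by 44 mm (y) by 32 mm high, about 0.1 kg, with a row of dark slots along its top. Origin: centre of its underside. It starts on the table in front of the mouth, long side roughly along the clamp's x axis.
- comb_plate: Round marble plate 150 mm across, 13 mm thick, with a pearl comb on it; origin: centre of the underside. Leave alone.
- bead_jar: Closed jar of beads, 52 mm across, 70 mm tall; origin: centre of the underside. Leave alone.
- wire_spool: Wire spool, 52 mm across, 40 mm tall; origin: centre of the underside. Leave alone.
- pliers: Pliers lying on the table, 155 mm long along their x axis, 12 mm high; origin near the middle. Leave alone.
Things that resemble listed ones, but are neither listed nor needed, are in the scene too. What is shaped like the stand but red or turquoise is not meant.

How it is judged (in metres and radians):
On the way, in this order (a step that is already met when the one before it is completed fails the run):
1. the stand sits in the mouth, against the fence (x of stand in the frame of clamp above -0.051 m and y of stand in the frame of clamp between 0.09 and 0.168 m and angle between the x axis of stand and the x axis of clamp, either way round below 0.2 rad and height (world z) of stand below 0.006 m), for 0.1 s.
2. a stroke of the trigger drives the jaw (value of joint trigger_angle above 0.1 rad and distance of jaw from where it was at the start of the episode above 0.004 m), for 0.02 s.
3. the trigger comes back for another stroke (value of joint trigger_angle below 0.08 rad and distance of jaw from where it was at the start of the episode above 0.004 m), for 0.02 s.
4. the pad presses the stand against the fixed jaw (value of joint pad_spring above 0.003 m and contact force between pad and stand above 3.5 N and y of stand in the frame of clamp above 0.158 m), for 0.1 s.
At the end, for the whole second after the job is handed in: The fingers still press the trigger (over 2 N); the pad is pressed in 3 to 11.5 mm and bears on the stand with over 3.5 N; the stand is against the fixed jaw (within 6 mm), within 9 mm of the fence, square within 0.1 rad, flat, at rest and not touched by the robot (all of step 4 and value of joint pad_spring below 0.0115 m and contact force between the fingers and trigger above 2 N and contact force between the arm and stand below 0.5 N and x of stand in the frame of clamp above -0.053 m and y of stand in the frame of clamp below 0.168 m and angle between the x axis of stand and the x axis of clamp, either way round below 0.1 rad and angle between stand's own z axis and vertical below 0.1 rad and linear speed of stand below 0.01 m/s); the arm keeps its last pose, push and grip.
It fails at once if the pad is pressed right in: the glued joint is crushed (value of joint pad_spring above 0.0132 m or contact force between pad and stand above 30 N).
It fails at once if the jaw or its pad is pushed by hand (contact force between the arm and jaw above 1.5 N).
It fails at once if a bystander is disturbed (distance of any of comb_plate, bead_jar, wire_spool, pliers from where it was at the start of the episode above 0.02 m).
It also fails if it takes over 72 s, if anything falls off the work surface, if the arm or the gripper's body presses on something with over 40 N, if the wrist force passes 120 N, or if a joint passes its speed limit or range.

## Robot

A 6-joint arm with a two-finger parallel gripper is mounted at the origin on the work surface. World frame = base frame: x ahead of the robot, y to its left, z up, the work surface at z = 0. Lengths are in mm, angles in rad, forces in N, time in s.
With the tool pointing down it reaches from about 325 to 900 mm from the base axis. Payload 6.1 kg.
Tool frame: the origin (TCP) lies between the finger pads; the fingertips stand ahead of it and the grasp point (between the pads) is the TCP (manip.tip_reach is the z of the fingertips in the tool frame, in mm); z points along the fingers, y is the line along which they close (so a half turn about z gives the same grasp; the last joint's range is limited). The gripper opens to 85 mm and grips with 20 to 120 N. Pads are 22 mm wide; open, the fingers measure 114 mm over their backs; the gripper's body (76 mm by 85 mm) begins 54 mm behind the grasp point. The pads swing forward as they close: fully open they stand 13 mm farther back than shut.
Start: joints at [1.216, 0.22, 1.526, -0, 1.395, -0.126], TCP at [141.755, 608.705, 250.3] pointing down, gripper open.
Joint ranges: [-2.98, 2.98], [-0.91, 2.08], [0.09, 2.57], [-1.24, 4.39], [0.2, 2.65], [-2.68, 2.68]. Speed limits (rad/s): [2.57, 2.57, 3.01, 3.14, 3.14, 3.14].

## Interface

Orientations are given as a rotation vector (axis times angle).
In Python, from cell import manip gives the robot as it stands. The module is installed in compiled form; this text tells all that it offers.
- The arm moves only by the tool carry_out, never from a script. Its argument "rows" is a list of rows, each a list of 6 numbers: the shift along the world's x, y, z each as a share of 0.15 m, from -1 to 1, then the turn, a rotation vector about the world's x, y, z each as a share of 2 rad, from -1 to 1. A call has 1 to 12 rows; each row is the pose to reach, as a shift and turn from the pose commanded when the call began; what a row does not reach only later rows make up. A row lasts 1/12 s, in which the tool goes at most 41.7 mm and 7.16 degrees, less where a joint would pass 70% of its speed; a pose out of reach is approached as far as the arm can. A call with a number of a shift or a turn outside -1 to 1 is refused whole. A call with a gripper value outside its range is refused whole. "jaw" is the closure, from 0 (fully open) to 1 (shut), set as the call begins (left out, the last holds). The fingers move at their own pace and stop on an object; the grip force is fixed at half the most. Time passes only in rows, so rows that repeat a pose let the fingers close. It gives the time, the measured TCP pose, the force, the opening and the grip force at its end, in the units of the state.
- manip.observe(): the state, without advancing time (a new reading comes with each control period).
- manip.grab_frame(name): name is "scene" or "side" or "wrist"; returns a dict with "color" (400x640x3 uint8, red, green, blue), "range_z" (400x640 float32, mm along the optical axis (not along the pixel's ray), 0 where there is no reading), "K" (3x3 intrinsics, pixels), "position" and "attitude" of the camera in the world. Camera axes: x right, y up, looking along -z (the intrinsics and any distortion apply to the point x, -y, -z); pixel columns grow to the right and rows downward; lengths in mm; the calibration is good to about 2 mm. A picture is of the moment at which its call begins.
- manip.finish_job(): hands the job in; it is judged then, once.
The state is a dict: "clock": time; "joints": joint angles; "joint_vel": joint speeds; "effort": joint torques, N m; "tcp_pos": TCP position; "tcp_rot": TCP orientation; "ft_force": force on the tool from outside, world axes, zero at the start; "torque": the same for the moment, N m; "width": finger opening in mm; "gripper_force": force on a finger pad.
Only numpy, scipy, OpenCV 4.12 (cv2) and the standard library are available. Lean on these libraries where they do the work, as an engineer would, in place of code of your own. Each camera call takes 0.05 s, during which the arm holds its last target. There are 200 camera calls.

## Working session

There is one attempt and no reset: what is moved stays moved. The work goes in short steps, Python scripts to look and compute and a tool call to move; the robot and the scene stay as the last step left them, time stands still between calls to the robot, and variables do not carry over. Pictures are saved under pics/ and viewed, at most 10 in all, crops included, and the job is handed in when it is done.

Besides the shell and the picture viewer there is one more tool, called after "Emit:" by a JSON object that holds its "op" and its "data", one argument or row to a line. carry_out: Moves the arm, as the interface text tells. Its arguments: {"type":"object","properties":{"rows":{"type":"array","items":{"type":"array","items":{"type":"number","minimum":-1,"maximum":1}}},"jaw":{"type":"number"}},"required":["rows"]}

```bash
mkdir -p pics
cat > h.py <<'E'
import numpy as np, cv2
from scipy.spatial.transform import Rotation as R
from cell import manip
def att(f):
    a=np.array(f["attitude"],float)
    return R.from_rotvec(a).as_matrix() if a.shape==(3,) else (a if a.shape==(3,3) else R.from_quat(a).as_matrix())
def grab(n,save=None):
    f=manip.grab_frame(n)
    if save: cv2.imwrite("pics/"+save,f["color"][:,:,::-1])
    np.savez("/tmp/%s.npz"%n,**{k:np.array(v) for k,v in f.items()})
    return f
def load(n): return dict(np.load("/tmp/%s.npz"%n))
def ray(f,u,v):
    K=f["K"]; d=np.array([(u-K[0,2])/K[0,0],-(v-K[1,2])/K[1,1],-1.]); return np.array(f["position"]),att(f)@d
def onplane(f,u,v,z):
    p,d=ray(f,u,v); return p+d*(z-p[2])/d[2]
def depthpt(f,u,v):
    p,d=ray(f,u,v); return p+d*f["range_z"][int(v),int(u)]
def cloud(f):
    v,u=np.mgrid[0:400,0:640]; K=f["K"]
    d=np.stack([(u-K[0,2])/K[0,0],-(v-K[1,2])/K[1,1],-np.ones(u.shape)],-1)
    return np.array(f["position"])+(d*f["range_z"][...,None])@att(f).T
E
python3 - <<'E'
from h import *
s=manip.observe(); print(s, manip.tip_reach)
a=grab("scene");b=grab("side")
for f in(a,b): print(f["position"],f["attitude"],f["K"])
cv2.imwrite("pics/a.png",a["color"][:,:,::-1]);cv2.imwrite("pics/b.png",b["color"][:,:,::-1])
E
```

```text
{'clock': 0.0, 'joints': array([ 1.21589110e+00,  2.21256988e-01,  1.52763569e+00,  1.13304135e-05,
        1.39468136e+00, -1.26105070e-01]), 'joint_vel': array([-0.00101135,  0.00058842, -0.00050826,  0.00088001, -0.00111476,
        0.00086621]), 'effort': array([ 8.03009843e-04, -4.96880078e+01, -3.89410293e+01, -2.44717953e-06,
        1.04756554e-02,  1.91324767e-05]), 'tcp_pos': array([141.55772223, 608.16794662, 249.16707352]), 'tcp_rot': array([-3.58562874e-01, -3.12057603e+00,  3.01813737e-03]), 'ft_force': array([ 0.20411012,  0.3333693 , -1.1436236 ]), 'torque': array([-0.03861884,  0.07573143, -0.02110997]), 'gripper_force': 0.0, 'width': 85.09420488100457} 19.0
[982.47911774 674.69982561 680.01809134] [0.34666714 1.18148321 2.30952198] [[369.08490353   0.         322.35721863]
 [  0.         369.08490353 200.40542275]
 [  0.           0.           1.        ]]
[  -23.18804753 -1089.33372795   864.80834922] [ 0.98463147 -0.23283674 -0.46868334] [[471.47761298   0.         324.45773181]
 [  0.         471.47761298 200.26952023]
 [  0.           0.           1.        ]]
```

View pics/a.png

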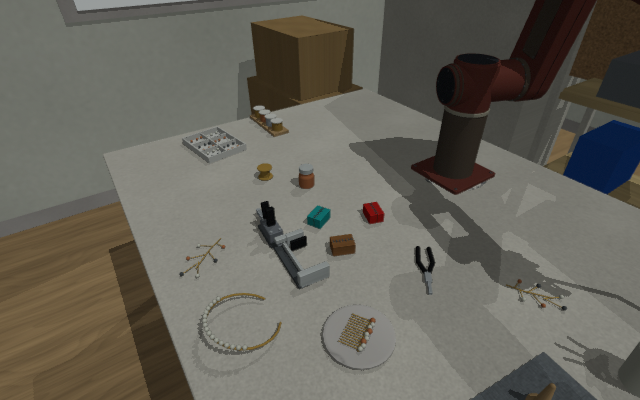

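View pics/b.png

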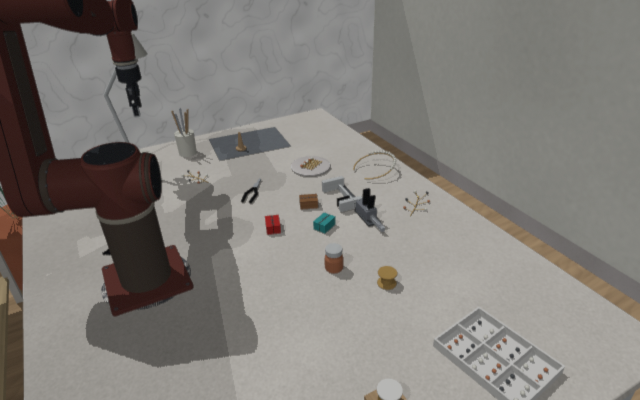

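Scene view: clamp from handle (267,212) to fixed jaw (312,274), pad at (298,242). The stand candidates are brown (342,245), turquoise (319,216) and red (373,212). Only the brown wooden one fits the description. I'll confirm it in an enlarged crop.

Run:
```python
from h import *
f=load("scene"); c=f["color"][192:297,240:400,::-1]
cv2.imwrite("pics/c.png",cv2.resize(c,None,fx=5,fy=5,interpolation=cv2.INTER_CUBIC))
P=cloud(f); 
for n,(u,v) in dict(stand=(342,240),turq=(319,213),red=(373,208),jar=(306,170),spool=(265,168),fj=(312,270),post=(266,205),trig=(270,212),pliers=(426,265),plate=(360,335)).items(): print(n,P[v,u].round(1))
```

```text
stand [545.6 100.5  29.6]
turq [534.2 -26.8  32. ]
red [392.2  42.2  32.7]
jar [ 472.  -196.5   68.9]
spool [ 554.7 -328.1   39.2]
fj [672.4 154.9  40.2]
post [671.9 -75.4  88.2]
trig [678.7 -37.9  91.3]
pliers [403.5 267.2  -2.5]
plate [675.3 341.3  16. ]
```

View pics/c.png

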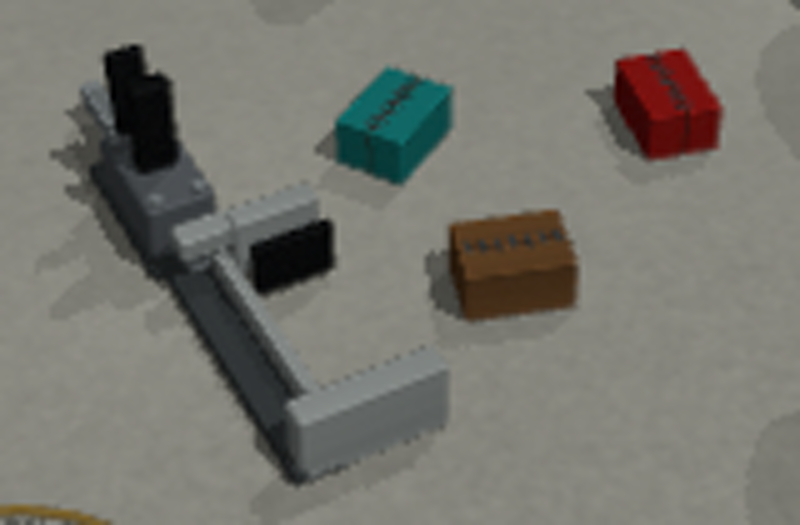

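The crop confirms it: the brown wooden block with dark slots at scene (342,245) is the stand, and the turquoise (319,216) and red (373,212) ones are decoys. Next I move above the clamp for a wrist view.

Emit:
{"op": "carry_out", "data": {
  "rows": [
    [0.75,-0.93,0.15,0,0,0],
    [0.75,-0.93,0.15,0,0,0],
    [0.75,-0.93,0.15,0,0,0],
    [0.75,-0.93,0.15,0,0,0],
    [0.75,-0.93,0.15,0,0,0]
  ]
}}

```text
clock: 0.52
tcp_pos: [256.8, 465.9, 273.1]
tcp_rot: [0.362, 3.119, -0.002]
ft_force: [-0.0, 1.6, -0.0]
width: 85.2
gripper_force: 0.0
```

Emit:
{"op": "carry_out", "data": {
  "rows": [
    [0.75,-0.93,0.15,0,0,0],
    [0.75,-0.93,0.15,0,0,0],
    [0.75,-0.93,0.15,0,0,0],
    [0.75,-0.93,0.15,0,0,0],
    [0.75,-0.93,0.15,0,0,0]
  ]
}}

```text
clock: 0.93
tcp_pos: [369.4, 326.1, 295.9]
tcp_rot: [0.363, 3.118, -0.002]
ft_force: [0.2, -0.2, 1.1]
width: 85.6
gripper_force: 0.0
```

Emit:
{"op": "carry_out", "data": {
  "rows": [
    [0.75,-0.93,0.15,0,0,0],
    [0.75,-0.93,0.15,0,0,0],
    [0.75,-0.93,0.15,0,0,0],
    [0.75,-0.93,0.15,0,0,0],
    [0.75,-0.93,0.15,0,0,0]
  ]
}}

```text
clock: 1.35
tcp_pos: [481.9, 186.1, 318.2]
tcp_rot: [0.364, 3.119, -0.002]
ft_force: [-0.0, -0.6, 0.1]
width: 85.4
gripper_force: 0.0
```

Emit:
{"op": "carry_out", "data": {
  "rows": [
    [0.75,-0.93,0.15,0,0,0],
    [0.75,-0.93,0.15,0,0,0],
    [0.75,-0.93,0.15,0,0,0],
    [0.75,-0.93,0.15,0,0,0],
    [0.75,-0.93,0.15,0,0,0],
    [0.75,-0.93,0.15,0,0,0]
  ]
}}

```text
clock: 1.85
tcp_pos: [593.2, 47.8, 339.7]
tcp_rot: [-0.365, -3.12, 0.001]
ft_force: [0.8, 0.2, -0.1]
width: 85.3
gripper_force: 0.0
```

Run:
```python
from h import *
s=manip.observe(); print(s["clock"],s["tcp_pos"],s["tcp_rot"])
f=grab("wrist","w1.png"); print(f["position"],f["attitude"],f["K"])
```

```text
1.85 [593.24105961  47.81403556 339.65345566] [-3.65018457e-01 -3.11984433e+00  1.04319194e-03]
[520.9139336   65.10918513 462.19823618] [-0.24864073 -0.19479647  1.32873996] [[353.76298663   0.         315.12793633]
 [  0.         353.76298663 204.0730712 ]
 [  0.           0.           1.        ]]
```

View pics/w1.png

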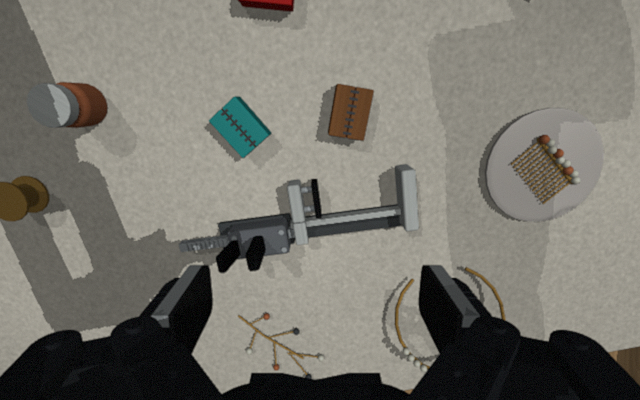

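Wrist view: stand at (347,112), clamp bar (260-415, 215), fixed jaw (407,198), pad (315,197), trigger and post tops around (230,250) and (257,250). Now to measure them.

```bash
cat >> h.py <<'E'
def rect(P,m):
    q=P[m][:,:2].astype(np.float32); (c,s,a)=cv2.minAreaRect(q); return np.round(c,1),np.round(s,1),round(a,1),len(q),P[m][:,2].mean().round(1)
def region(u0,u1,v0,v1):
    m=np.zeros((400,640),bool); m[v0:v1,u0:u1]=1; return m
E
python3 - <<'E'
from h import *
f=load("wrist");P=cloud(f);z=P[...,2];c=f["color"].astype(int)
print("table z",np.median(z[20:80,400:440]))
st=region(315,385,75,150)
print("stand top",rect(P,st&(z>27)&(z<38)))
print("fj",rect(P,region(385,425,155,240)&(z>36)&(z<48)))
print("jaw top",rect(P,region(285,306,170,250)&(z>36)&(z<46)))
print("housing",rect(P,region(210,295,210,270)&(z>40)&(z<50)))
print("posts",rect(P,region(210,270,225,280)&(z>85)&(z<110)))
m=region(315,395,200,240)&(z>20)&(z<28); print("fence",rect(P,m))
# colour-edge stand top via saturated brown
b=(c[...,0]-c[...,2]>35)&st; n,l,s,ct=cv2.connectedComponentsWithStats(b.astype(np.uint8)); print(s[1:],ct[1:])
np.set_printoptions(suppress=True)
for n,(u,v) in dict(fjc=[(396,230),(417,230),(416,168),(399,166)],post=[(257,250)],trig=[(230,252)],pad=[(311,181),(318,181),(320,214),(314,214)]).items() if 0 else []: pass
for u,v in [(230,250),(225,250),(258,240),(257,250),(265,237)]: print(u,v,P[v,u].round(1))
E
```

```text
table z -1.0221631624510223
stand top (array([547.5, 101.5]), array([44. , 59.8]), 67.3, 1925, np.float64(31.0))
fj (array([668., 151.]), array([18.3, 79.2]), 84.6, 899, np.float64(40.6))
jaw top (array([656.3,   6.3]), array([25.6, 84. ]), 76.3, 793, np.float64(39.2))
housing (array([676.1, -35.9]), array([50.9, 92.9]), 5.8, 1195, np.float64(44.1))
posts (array([675.3, -62.8]), array([49.3, 24.3]), 83.9, 529, np.float64(95.4))
fence (array([673.3,  81.2]), array([103.8,  31.9]), 77.9, 504, np.float64(22.9))
[[ 329   84   44   56 1671]] [[350.0706164  111.65110712]]
230 250 [665.9 -73.2  77.2]
225 250 [663.9 -78.3  79. ]
258 240 [666.2 -41.1  63.5]
257 250 [668.6 -38.8  89. ]
265 237 [671.3 -36.4  44.4]
```

Run:
```python
from h import *
f=load("wrist"); c=f["color"][150:280,170:430,::-1]
cv2.imwrite("pics/d.png",cv2.resize(c,None,fx=3,fy=3,interpolation=cv2.INTER_CUBIC))
```

```text
(no output)
```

View pics/d.png

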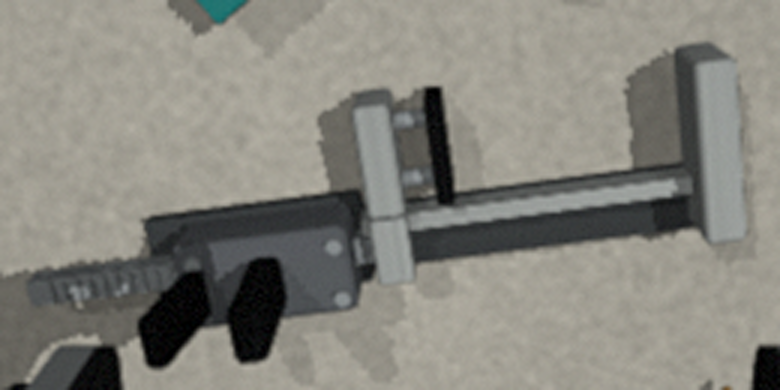

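The clamp frame is consistent from two features: origin ≈ (677,-45), yaw -5.6°. The stand is at (547.5,101.5), yaw -22.7°, directly in front of the mouth at clamp (-143,133). I'll grasp it across its 44 mm side.

Emit:
{"op": "carry_out", "data": {
  "rows": [
    [-0.305,0.358,-0.93,0,0,-0.082],
    [-0.305,0.358,-0.93,0,0,-0.082],
    [-0.305,0.358,-0.93,0,0,-0.082],
    [-0.305,0.358,-0.93,0,0,-0.082],
    [-0.305,0.358,-0.93,0,0,-0.082]
  ],
  "jaw": 0.2
}}

```text
clock: 2.32
tcp_pos: [538.6, 107.6, 193.0]
tcp_rot: [-0.605, -3.068, 0.003]
ft_force: [-0.8, 1.2, -1.4]
width: 68.5
gripper_force: 0.0
```

Emit:
{"op": "carry_out", "data": {
  "rows": [
    [0,0,-0.67,0,0,0],
    [0,0,-0.67,0,0,0],
    [0,0,-0.67,0,0,0],
    [0,0,-0.67,0,0,0]
  ]
}}

```text
clock: 2.65
tcp_pos: [542.6, 105.0, 96.6]
tcp_rot: [-0.61, -3.074, 0.003]
ft_force: [-1.5, 0.9, -0.6]
width: 68.3
gripper_force: 0.0
```

Run:
```python
from h import *
s=manip.observe(); print(s["clock"],s["tcp_pos"],s["width"])
r=R.from_rotvec(s["tcp_rot"]).as_matrix(); print(r.round(3)); print(np.degrees(np.arctan2(r[1,1],r[0,1])))
f=grab("wrist","w2.png");P=cloud(f);z=P[...,2];c=f["color"].astype(int)
b=(c[...,0]-c[...,2]>25)&(z>25)&(z<38)&(abs(P[...,0]-547)<60)&(abs(P[...,1]-101)<60)
print(rect(P,b))
```

```text
2.65 [542.61269066 105.00014187  96.62116838] 68.3473864761734
[[-0.924  0.382 -0.008]
 [ 0.382  0.924 -0.   ]
 [ 0.007 -0.003 -1.   ]]
67.56388497312872
(array([546.5, 101.5]), array([43.6, 59.4]), 67.2, 6613, np.float64(30.9))
```

View pics/w2.png

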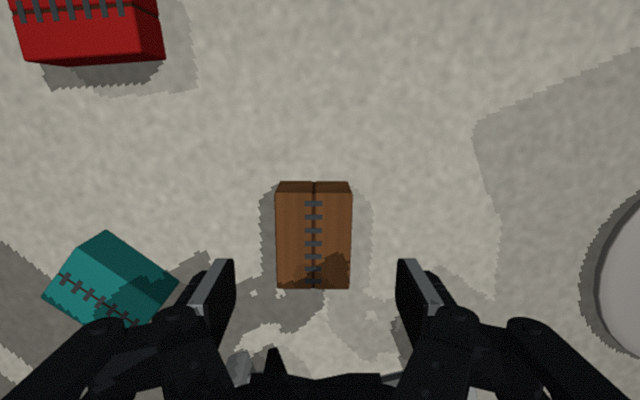

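Wrist view: stand centred between the open fingers, at (313,235) with the pads at (215,300) and (415,300), aligned with them. Now lowering.

Emit:
{"op": "carry_out", "data": {
  "rows": [
    [0.01,-0.02,-0.25,0,0,0],
    [0.01,-0.02,-0.4,0,0,0],
    [0.01,-0.02,-0.5,0,0,0],
    [0.01,-0.02,-0.5,0,0,0],
    [0.01,-0.02,-0.5,0,0,0]
  ]
}}

```text
clock: 3.12
tcp_pos: [549.1, 101.7, 27.5]
tcp_rot: [0.612, 3.079, 0.001]
ft_force: [-0.2, 0.4, 0.5]
width: 68.3
gripper_force: 0.0
```

Emit:
{"op": "carry_out", "data": {
  "rows": [
    [0,0,0,0,0,0],
    [0,0,0,0,0,0],
    [0,0,0,0,0,0],
    [0,0,0,0,0,0]
  ]
}}

```text
clock: 3.45
tcp_pos: [548.5, 101.5, 26.7]
tcp_rot: [0.612, 3.079, 0.001]
ft_force: [-1.2, -0.2, -0.2]
width: 68.8
gripper_force: 0.0
```

Emit:
{"op": "carry_out", "data": {
  "rows": [
    [0,0,0,0,0,0],
    [0,0,0,0,0,0],
    [0,0,0,0,0,0],
    [0,0,0,0,0,0],
    [0,0,0,0,0,0],
    [0,0,0,0,0,0]
  ],
  "jaw": 0.6
}}

```text
clock: 3.95
tcp_pos: [548.0, 101.4, 25.9]
tcp_rot: [0.613, 3.08, 0.0]
ft_force: [-1.1, -0.7, 5.7]
width: 42.9
gripper_force: 62.9
```

Emit:
{"op": "carry_out", "data": {
  "rows": [
    [0,0,0.02,0,0,0.05],
    [0,0,0.02,0,0,0.1],
    [0,0,0.02,0,0,0.149],
    [0.1,-0.01,0.02,0,0,0.149],
    [0.25,-0.03,0.02,0,0,0.149],
    [0.4,-0.045,0.02,0,0,0.149],
    [0.5,-0.06,0.02,0,0,0.149],
    [0.57,-0.065,0.015,0,0,0.149],
    [0.6,-0.068,0.01,0,0,0.149],
    [0.6,-0.068,0.005,0,0,0.149],
    [0.6,-0.068,0.005,0,0,0.149]
  ]
}}

```text
clock: 4.87
tcp_pos: [637.5, 91.1, 25.9]
tcp_rot: [0.149, 3.138, -0.0]
ft_force: [0.0, -0.1, -1.0]
width: 42.7
gripper_force: 62.4
```

Run:
```python
from h import *
s=manip.observe(); print(s["clock"],s["tcp_pos"],s["width"],s["ft_force"])
r=R.from_rotvec(s["tcp_rot"]).as_matrix(); print(np.degrees(np.arctan2(r[1,1],r[0,1])))
f=grab("wrist","w3.png")
```

```text
4.8667 [637.53779141  91.12597386  25.91553862] 42.690972852076875 [ 0.03354871 -0.10811472 -0.98962497]
84.56096938653455
```

View pics/w3.png

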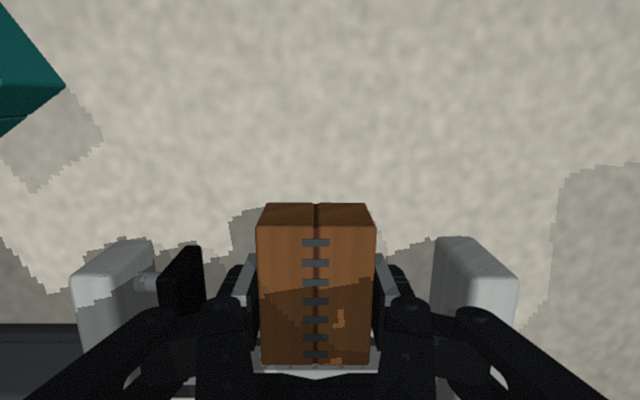

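Wrist view: stand (316,290) held squarely in the mouth, clear of the pad (180,290) and the fixed jaw (470,275). Creeping to the fence.

Emit:
{"op": "carry_out", "data": {
  "rows": [
    [0.013,-0.001,-0.005,0,0,0],
    [0.027,-0.003,-0.01,0,0,0],
    [0.04,-0.004,-0.01,0,0,0],
    [0.047,-0.005,-0.01,0,0,0],
    [0.047,-0.005,-0.01,0,0,0]
  ]
}}

```text
clock: 5.33
tcp_pos: [642.2, 91.1, 25.9]
tcp_rot: [-0.148, -3.133, -0.0]
ft_force: [-10.3, 1.3, 14.7]
width: 43.0
gripper_force: 64.1
```

Emit:
{"op": "carry_out", "data": {
  "rows": [
    [0.005,0,0,0,0,0],
    [0.01,-0.001,0,0,0,0],
    [0.01,-0.001,0,0,0,0]
  ]
}}

```text
clock: 5.58
tcp_pos: [643.5, 91.1, 25.9]
tcp_rot: [-0.148, -3.133, -0.0]
ft_force: [-11.6, 0.6, 15.7]
width: 43.2
gripper_force: 64.1
```

Emit:
{"op": "carry_out", "data": {
  "rows": [
    [0,0,0.013,0,0,0],
    [0,0,0.013,0,0,0],
    [0,0,0.013,0,0,0]
  ]
}}

```text
clock: 5.83
tcp_pos: [645.3, 90.5, 26.1]
tcp_rot: [-0.148, -3.137, 0.0]
ft_force: [0.3, 0.5, -1.6]
width: 43.3
gripper_force: 62.3
```

Emit:
{"op": "carry_out", "data": {
  "rows": [
    [0.01,-0.001,0,0,0,0],
    [0.02,-0.002,0,0,0,0],
    [0.02,-0.002,0,0,0,0],
    [0.02,-0.002,0,0,0,0]
  ]
}}

```text
clock: 6.17
tcp_pos: [646.9, 90.3, 26.0]
tcp_rot: [-0.148, -3.133, 0.0]
ft_force: [-9.8, 0.7, 6.9]
width: 42.7
gripper_force: 63.1
```

Emit:
{"op": "carry_out", "data": {
  "rows": [
    [0.005,0,0.003,0,0,0],
    [0.01,-0.001,0.003,0,0,0],
    [0.01,-0.001,0.003,0,0,0]
  ]
}}

```text
clock: 6.42
tcp_pos: [647.0, 90.2, 26.0]
tcp_rot: [-0.148, -3.129, 0.0]
ft_force: [-14.0, 0.4, 9.8]
width: 42.7
gripper_force: 63.5
```

Run:
```python
from h import *
f=grab("scene");P=cloud(f);z=P[...,2];c=f["color"].astype(int)
b=(c[...,0]-c[...,2]>25)&(z>25)&(z<40)&(abs(P[...,0]-640)<60)&(abs(P[...,1]-91)<60); print(b.sum(),rect(P,b) if b.sum()>20 else 0)
```

```text
132 (array([663.4,  88.9]), array([49.3, 39.6]), 42.8, 132, np.float64(30.8))
```

The stand is against the fence: TCP 647.0 against a predicted 647.4, with the force rising and no more motion. Relax, open partly, lift.

Emit:
{"op": "carry_out", "data": {
  "rows": [
    [-0.01,0.001,0.002,0,0,0],
    [-0.01,0.001,0.002,0,0,0]
  ]
}}

```text
clock: 6.63
tcp_pos: [646.9, 90.2, 26.1]
tcp_rot: [-0.148, -3.133, 0.0]
ft_force: [-6.4, 0.4, 2.7]
width: 42.8
gripper_force: 62.5
```

Emit:
{"op": "carry_out", "data": {
  "rows": [
    [0,0,0,0,0,0],
    [0,0,0,0,0,0],
    [0,0,0,0,0,0],
    [0,0,0,0,0,0]
  ],
  "jaw": 0.32
}}

```text
clock: 6.97
tcp_pos: [649.7, 89.9, 27.5]
tcp_rot: [0.149, 3.137, 0.0]
ft_force: [0.3, -1.0, -0.1]
width: 58.0
gripper_force: 0.0
```

Emit:
{"op": "carry_out", "data": {
  "rows": [
    [0,0,0.1,0,0,0],
    [0,0,0.3,0,0,0],
    [0,0,0.55,0,0,0],
    [0,0,0.8,0,0,0],
    [-0.4,0,1,0,0,0],
    [-0.7,0,1,0,0,0],
    [-0.7,0,1,0,0,0]
  ]
}}

```text
clock: 7.55
tcp_pos: [543.0, 90.1, 180.4]
tcp_rot: [0.149, 3.135, 0.0]
ft_force: [0.4, 0.1, 0.6]
width: 58.0
gripper_force: 0.0
```

Run:
```python
from h import *
s=manip.observe(); print(s["clock"],s["tcp_pos"],s["width"],s["ft_force"])
f=grab("wrist","w4.png");P=cloud(f);z=P[...,2];c=f["color"].astype(int)
b=(c[...,0]-c[...,2]>25)&(z>26)&(z<38)&(abs(P[...,0]-640)<60)&(abs(P[...,1]-91)<60); print(rect(P,b))
m=(z>36)&(z<48)&(abs(P[...,0]-668)<55)&(P[...,1]>130)&(P[...,1]<175); print("fj",rect(P,m))
```

```text
7.55 [543.04624173  90.11095088 180.4497164 ] 57.981462583165815 [0.38602233 0.08630352 0.6442015 ]
(array([645.6,  90.6]), array([43.3, 59.9]), 84.2, 2714, np.float64(30.9))
fj (array([683.3, 145.7]), array([10.3, 47.4]), 84.5, 379, np.float64(40.3))
```

View pics/w4.png

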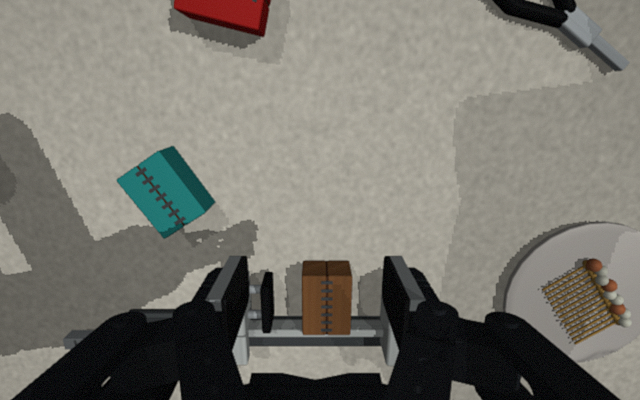

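Wrist view: stand at (327,297), square at the fence between pad (267,300) and fixed jaw (390,300); measured (645.6,90.6), home in x. Next I go above the handle with the gripper fully open.

Emit:
{"op": "carry_out", "data": {
  "rows": [
    [0.88,-0.953,0,0,0,0],
    [0.88,-0.953,0,0,0,0],
    [0.88,-0.953,0,0,0,0],
    [0.88,-0.953,0,0,0,0],
    [0.88,-0.953,0,0,0,0],
    [0.88,-0.953,0,0,0,0],
    [0.88,-0.953,0,0,0,0]
  ],
  "jaw": 0
}}

```text
clock: 8.18
tcp_pos: [676.9, -54.6, 178.0]
tcp_rot: [0.153, 3.137, -0.0]
ft_force: [0.5, 0.4, -1.1]
width: 85.4
gripper_force: 0.0
```

Run:
```python
from h import *
s=manip.observe(); print(s["clock"],s["tcp_pos"],s["width"])
r=R.from_rotvec(s["tcp_rot"]).as_matrix(); print(np.degrees(np.arctan2(r[1,1],r[0,1])))
f=grab("wrist","w5.png");P=cloud(f);z=P[...,2]
m=(z>88)&(z<110)&(abs(P[...,0]-675)<25)&(abs(P[...,1]+60)<40); print("posts",rect(P,m))
for a,b in((-100,-70),(-70,-30)):
  k=m&(P[...,1]>a)&(P[...,1]<b); print(rect(P,k) if k.sum()>5 else 0)
m=(z>36)&(z<48)&(P[...,0]>600)&(P[...,0]<730)&(P[...,1]>-15)&(P[...,1]<30); print("jaw",rect(P,m))
```

```text
8.1833 [676.88095385 -54.62351405 177.9551192 ] 85.3522241936312
84.42689639356182
posts (array([675. , -63.1]), array([49.3, 23.2]), 83.6, 1467, np.float64(96.9))
(array([673.6, -82.1]), array([11. , 21.7]), 82.4, 606, np.float64(94.6))
(array([677. , -45.4]), array([13.6, 23.2]), 84.6, 861, np.float64(98.5))
jaw (array([657.4,   1.6]), array([32. , 85.7]), 84.9, 2506, np.float64(39.2))
```

View pics/w5.png

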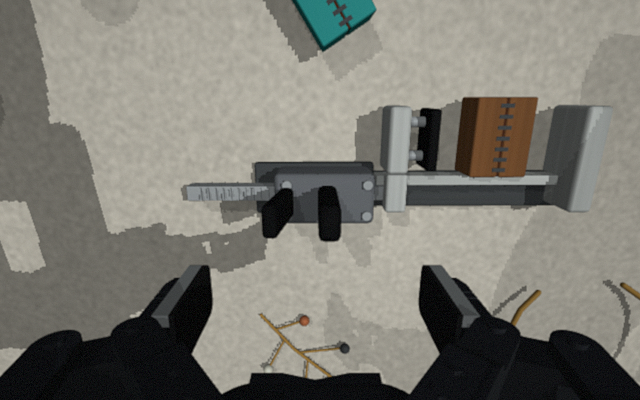

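Wrist view: trigger top (278,212), post (329,213), jaw (396,158), pad (430,140), stand (497,137), all visible for tracking. The hand is centred as needed, so I descend.

Emit:
{"op": "carry_out", "data": {
  "rows": [
    [0,0,-0.15,0,0,0],
    [0,0,-0.3,0,0,0],
    [0,0,-0.45,0,0,0],
    [0,0,-0.6,0,0,0],
    [0,0,-0.6,0,0,0],
    [0,0,-0.6,0,0,0]
  ]
}}

```text
clock: 8.73
tcp_pos: [674.4, -51.4, 86.4]
tcp_rot: [-0.146, -3.135, -0.001]
ft_force: [-0.5, -0.6, 1.4]
width: 85.5
gripper_force: 0.0
```

```bash
cat > trk.py <<'E'
from h import *
# clamp frame tracking of jaw/pad/stand along clamp y
O=np.array([677.,-45.2]); a=np.radians(-5.57); X=np.array([np.cos(a),np.sin(a)]); Y=np.array([-X[1],X[0]])
def track(save=None):
    s=manip.observe(); f=grab("wrist",save); P=cloud(f); z=P[...,2]; c=f["color"].astype(int); q=P[...,:2]-O; x=q@X; y=q@Y
    out=dict(t=s["clock"],w=round(s["width"],1),gf=round(s["gripper_force"],1),tcp=s["tcp_pos"].round(1),ft=s["ft_force"].round(1))
    jm=(z>33)&(z<46)&(x>-60)&(x<-22)&(y>34)&(y<140)&(c.min(-1)>85)
    if jm.sum()>20: out["jaw_front"],out["jaw_rear"]=np.percentile(y[jm],[98,2]).round(1)
    pm=(z>32)&(z<44)&(x>-70)&(x<-16)&(y>60)&(y<180)&(c.max(-1)<50)
    if pm.sum()>10: out["pad"]=np.percentile(y[pm],[2,50,98]).round(1); out["padn"]=pm.sum()
    sm=(c[...,0]-c[...,2]>25)&(z>26)&(z<38)&(x>-110)&(x<0)&(y>80)&(y<186)
    if sm.sum()>50:
        cc,ss,aa,_,_=rect(P,sm); out["stand"]=(round((cc-O)@X,1),round((cc-O)@Y,1),aa)
    fm=(z>36)&(z<47)&(x>-66)&(x<-20)&(y>176)&(y<215)
    if fm.sum()>20: out["fjaw"]=np.percentile(y[fm],[2]).round(1)
    tm=(z>90)&(z<106)&(abs(x)<8)&(y<-8)&(y>-50)&(c.max(-1)<50)
    if tm.sum()>5: out["trig"]=np.percentile(y[tm],[2,98]).round(1)
    print({k:(v.tolist() if hasattr(v,'tolist') else v) for k,v in out.items()})
    return f
E
python3 -c "
from trk import *
track('w6.png')"
```

```text
{'t': 8.7333, 'w': 85.5, 'gf': 0.0, 'tcp': [674.4, -51.4, 86.4], 'ft': [-0.5, -0.6, 1.4], 'jaw_front': 59.9, 'jaw_rear': 44.9, 'pad': [74.3, 76.9, 81.3], 'padn': 1604, 'stand': (np.float64(-44.1), np.float64(131.6), 84.4), 'trig': [-49.2, -32.3]}
```

View pics/w6.png

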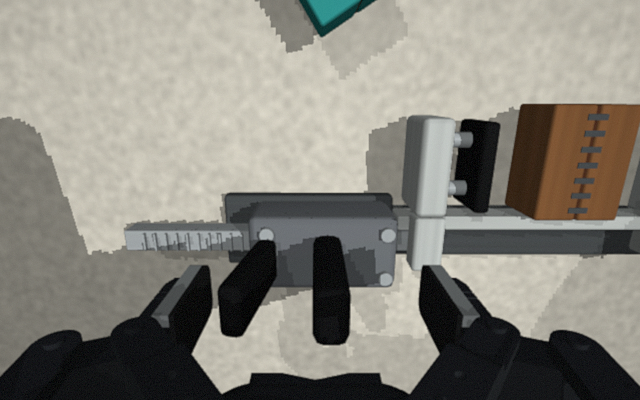

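Wrist view: trigger (248,285) and post (331,290) lie between the open fingers (185,310) and (450,310); jaw (430,170), pad (478,165), stand (575,160). First stroke.

Emit:
{"op": "carry_out", "data": {
  "rows": [
    [0.01,-0.005,0,0,0,0],
    [0.01,-0.005,0,0,0,0],
    [0.01,-0.005,0,0,0,0],
    [0.01,-0.005,0,0,0,0],
    [0.01,-0.005,0,0,0,0],
    [0.01,-0.005,0,0,0,0],
    [0.01,-0.005,0,0,0,0],
    [0.01,-0.005,0,0,0,0]
  ],
  "jaw": 0.63
}}

```text
clock: 9.45
tcp_pos: [679.4, -55.0, 90.4]
tcp_rot: [0.149, 3.133, -0.003]
ft_force: [-1.0, -4.1, 6.6]
width: 31.8
gripper_force: 5.5
```

```bash
python3 -c "
from trk import *
track()"
```

```text
{'t': 9.45, 'w': 31.8, 'gf': 5.5, 'tcp': [679.4, -55.0, 90.4], 'ft': [-1.0, -4.1, 6.6], 'jaw_front': 75.3, 'jaw_rear': 60.7, 'pad': [90.1, 92.7, 97.7], 'padn': 1744, 'stand': (np.float64(-44.2), np.float64(126.1), 85.2), 'trig': [-38.1, -13.2]}
```

Emit:
{"op": "carry_out", "data": {
  "rows": [
    [0,0,0,0,0,0],
    [0,0,0,0,0,0],
    [0,0,0,0,0,0],
    [0,0,0,0,0,0],
    [0,0,0,0,0,0],
    [0,0,0,0,0,0],
    [0,0,0,0,0,0]
  ],
  "jaw": 0.03
}}

```text
clock: 10.08
tcp_pos: [677.5, -53.4, 87.1]
tcp_rot: [-0.148, -3.138, -0.0]
ft_force: [0.0, -0.1, -0.6]
width: 82.6
gripper_force: 0.0
```

Emit:
{"op": "carry_out", "data": {
  "rows": [
    [0,0,0,0,0,0],
    [0,0,0,0,0,0],
    [0,0,0,0,0,0],
    [0,0,0,0,0,0],
    [0,0,0,0,0,0],
    [0,0,0,0,0,0],
    [0,0,0,0,0,0],
    [0,0,0,0,0,0]
  ],
  "jaw": 0.63
}}

```text
clock: 10.75
tcp_pos: [678.4, -55.0, 88.8]
tcp_rot: [0.149, 3.136, -0.003]
ft_force: [-2.0, -4.7, 6.1]
width: 32.0
gripper_force: 6.1
```

```bash
python3 -c "
from trk import *
track()"
```

```text
{'t': 10.75, 'w': 32.0, 'gf': 6.1, 'tcp': [678.4, -55.0, 88.8], 'ft': [-2.0, -4.7, 6.1], 'jaw_front': 87.2, 'jaw_rear': 72.8, 'pad': [101.5, 104.0, 108.5], 'padn': 1728, 'stand': (np.float64(-44.3), np.float64(130.5), 84.6), 'trig': [-38.0, -12.8]}
```

Emit:
{"op": "carry_out", "data": {
  "rows": [
    [0,0,0,0,0,0],
    [0,0,0,0,0,0],
    [0,0,0,0,0,0],
    [0,0,0,0,0,0],
    [0,0,0,0,0,0],
    [0,0,0,0,0,0],
    [0,0,0,0,0,0]
  ],
  "jaw": 0.03
}}

```text
clock: 11.38
tcp_pos: [677.5, -53.3, 87.2]
tcp_rot: [-0.148, -3.138, -0.0]
ft_force: [0.1, -0.1, 0.8]
width: 82.6
gripper_force: 0.0
```

Emit:
{"op": "carry_out", "data": {
  "rows": [
    [0,0,0,0,0,0],
    [0,0,0,0,0,0],
    [0,0,0,0,0,0],
    [0,0,0,0,0,0],
    [0,0,0,0,0,0],
    [0,0,0,0,0,0],
    [0,0,0,0,0,0],
    [0,0,0,0,0,0]
  ],
  "jaw": 0.63
}}

```text
clock: 12.05
tcp_pos: [678.5, -55.0, 89.1]
tcp_rot: [0.149, 3.136, -0.003]
ft_force: [-2.0, -2.8, 6.1]
width: 31.7
gripper_force: 6.0
```

```bash
python3 -c "
from trk import *
track()"
```

```text
{'t': 12.05, 'w': 31.7, 'gf': 6.0, 'tcp': [678.5, -55.0, 89.1], 'ft': [-2.0, -2.8, 6.1], 'jaw_front': 99.3, 'jaw_rear': 84.8, 'pad': [114.0, 116.3, 121.2], 'padn': 1777, 'stand': (np.float64(-44.3), np.float64(141.6), 85.0), 'trig': [-38.0, -12.8]}
```

Emit:
{"op": "carry_out", "data": {
  "rows": [
    [0,0,0,0,0,0],
    [0,0,0,0,0,0],
    [0,0,0,0,0,0],
    [0,0,0,0,0,0],
    [0,0,0,0,0,0],
    [0,0,0,0,0,0],
    [0,0,0,0,0,0]
  ],
  "jaw": 0.03
}}

```text
clock: 12.68
tcp_pos: [677.6, -53.3, 87.2]
tcp_rot: [-0.148, -3.138, -0.0]
ft_force: [0.2, 0.6, -0.2]
width: 82.6
gripper_force: 0.0
```

Emit:
{"op": "carry_out", "data": {
  "rows": [
    [0,0,0,0,0,0],
    [0,0,0,0,0,0],
    [0,0,0,0,0,0],
    [0,0,0,0,0,0],
    [0,0,0,0,0,0],
    [0,0,0,0,0,0],
    [0,0,0,0,0,0],
    [0,0,0,0,0,0]
  ],
  "jaw": 0.63
}}

```text
clock: 13.35
tcp_pos: [678.5, -54.9, 89.0]
tcp_rot: [0.149, 3.136, -0.003]
ft_force: [-2.4, -3.4, 6.8]
width: 31.6
gripper_force: 5.9
```

```bash
python3 -c "
from trk import *
track()
f=grab('scene');P=cloud(f);z=P[...,2];c=f['color'].astype(int)
b=(c[...,0]-c[...,2]>25)&(z>25)&(z<40)&(abs(P[...,0]-640)<70)&(abs(P[...,1]-110)<60); print(b.sum(),(P[b][:,:2]-O)@Y.T if 0 else np.percentile((P[b][:,:2]-O)@Y,[3,50,97]),np.percentile((P[b][:,:2]-O)@X,[3,50,97]))"
```

```text
{'t': 13.35, 'w': 31.6, 'gf': 5.9, 'tcp': [678.5, -54.9, 89.0], 'ft': [-2.4, -3.4, 6.8], 'jaw_front': 111.3, 'jaw_rear': 96.7, 'pad': [125.8, 128.3, 133.0], 'padn': 1811, 'stand': (np.float64(-44.1), np.float64(147.2), 84.5), 'trig': [-38.0, -12.8]}
287 [137.16190838 157.93913734 177.14627701] [-71.99463202 -43.04198285 -14.78384015]
```

Emit:
{"op": "carry_out", "data": {
  "rows": [
    [0,0,0,0,0,0],
    [0,0,0,0,0,0],
    [0,0,0,0,0,0],
    [0,0,0,0,0,0],
    [0,0,0,0,0,0],
    [0,0,0,0,0,0],
    [0,0,0,0,0,0]
  ],
  "jaw": 0.03
}}

```text
clock: 14.03
tcp_pos: [677.6, -53.4, 87.2]
tcp_rot: [-0.148, -3.138, -0.0]
ft_force: [-1.1, 0.9, -0.6]
width: 82.9
gripper_force: 0.0
```

Emit:
{"op": "carry_out", "data": {
  "rows": [
    [0,0,0,0,0,0],
    [0,0,0,0,0,0],
    [0,0,0,0,0,0],
    [0,0,0,0,0,0],
    [0,0,0,0,0,0],
    [0,0,0,0,0,0],
    [0,0,0,0,0,0],
    [0,0,0,0,0,0]
  ],
  "jaw": 0.6
}}

```text
clock: 14.7
tcp_pos: [678.3, -56.2, 88.9]
tcp_rot: [0.15, 3.136, -0.005]
ft_force: [-2.4, -7.7, 4.9]
width: 34.4
gripper_force: 6.3
```

```bash
python3 -c "
from trk import *
track()"
```

```text
{'t': 14.7, 'w': 34.4, 'gf': 6.3, 'tcp': [678.3, -56.2, 88.9], 'ft': [-2.4, -7.7, 4.9], 'jaw_front': 119.5, 'jaw_rear': 104.9, 'pad': [132.7, 134.9, 139.9], 'padn': 1878, 'stand': (np.float64(-43.2), np.float64(145.3), 5.7), 'trig': [-40.4, -17.0]}
```

Emit:
{"op": "carry_out", "data": {
  "rows": [
    [0,0,0,0,0,0],
    [0,0,0,0,0,0],
    [0,0,0,0,0,0],
    [0,0,0,0,0,0]
  ],
  "jaw": 0.63
}}

```text
clock: 15.08
tcp_pos: [678.4, -55.0, 89.2]
tcp_rot: [0.149, 3.136, -0.003]
ft_force: [-2.4, -3.8, 6.9]
width: 31.9
gripper_force: 12.5
```

```bash
python3 -c "
from trk import *
track()"
```

```text
{'t': 15.0833, 'w': 31.9, 'gf': 12.5, 'tcp': [678.4, -55.0, 89.2], 'ft': [-2.4, -3.8, 6.9], 'jaw_front': 122.0, 'jaw_rear': 107.5, 'pad': [132.6, 135.0, 139.8], 'padn': 1873, 'stand': (np.float64(-41.9), np.float64(142.8), 9.6), 'trig': [-38.2, -13.7]}
```

Emit:
{"op": "carry_out", "data": {
  "rows": [
    [0,0,0,0,0,0],
    [0,0,0,0,0,0],
    [0,0,0,0,0,0],
    [0,0,0,0,0,0],
    [0,0,0,0,0,0]
  ],
  "jaw": 0.65
}}

```text
clock: 15.55
tcp_pos: [678.5, -54.3, 89.3]
tcp_rot: [0.149, 3.136, -0.002]
ft_force: [-2.0, -0.7, 8.1]
width: 30.2
gripper_force: 17.1
```

```bash
python3 -c "
from trk import *
track()
f=load('wrist');P=cloud(f);z=P[...,2];c=f['color'].astype(int);q=P[...,:2]-O;y=q@Y
b=(c[...,0]-c[...,2]>25)&(z>26)&(z<38)&(y>100)
print(b.sum(),np.percentile(y[b],[2,98]))
e=np.array([(q[b&(abs(q@X-k)<2)]@Y).min() for k in (-64,-54,-44,-34,-24)]);print(e.round(1))
f=grab('scene');P=cloud(f);z=P[...,2];c=f['color'].astype(int);q=P[...,:2]-O;y=q@Y
b=(c[...,0]-c[...,2]>25)&(z>25)&(z<40)&(y>90)&(y<200)&(abs(q@X+44)<60); print(b.sum(),np.percentile(y[b],[3,50,97]),np.percentile((q@X)[b],[3,50,97]),P[b][:,2].mean())"
```

```text
{'t': 15.55, 'w': 30.2, 'gf': 17.1, 'tcp': [678.5, -54.3, 89.3], 'ft': [-2.0, -0.7, 8.1], 'jaw_front': 123.5, 'jaw_rear': 109.2, 'pad': [132.7, 135.0, 139.9], 'padn': 1839, 'stand': (np.float64(-42.0), np.float64(145.0), 9.4), 'trig': [-36.6, -11.5]}
2848 [140.48058816 160.96015755]
[138.7 139.2 139.7 139.5 139.9]
230 [144.15798557 159.20536012 177.03212978] [-72.46144855 -42.34269042 -14.71219366] 31.38644964586365
```

Pad about 5.5–6.5 mm in (gap 16.4 of 21.7 mm, 17 N at the fingers), and the stand is square. I'll hold briefly, check it is steady, then hand in.

Emit:
{"op": "carry_out", "data": {
  "rows": [
    [0,0,0,0,0,0],
    [0,0,0,0,0,0],
    [0,0,0,0,0,0],
    [0,0,0,0,0,0],
    [0,0,0,0,0,0],
    [0,0,0,0,0,0]
  ]
}}

```text
clock: 16.15
tcp_pos: [678.5, -54.3, 89.3]
tcp_rot: [0.149, 3.136, -0.002]
ft_force: [-1.9, -1.2, 7.1]
width: 30.7
gripper_force: 17.1
```

```bash
python3 -c "
from trk import *
f=track();s=manip.observe()
if 14<s['gripper_force']<22: print(manip.finish_job())"
```

```text
{'t': 16.15, 'w': 30.7, 'gf': 17.1, 'tcp': [678.5, -54.3, 89.3], 'ft': [-1.9, -1.2, 7.1], 'jaw_front': 123.6, 'jaw_rear': 109.1, 'pad': [132.7, 135.0, 140.0], 'padn': 1839, 'stand': (np.float64(-42.4), np.float64(145.5), 8.8), 'trig': [-36.6, -11.4]}
the job is handed in; nothing more can be done
None
```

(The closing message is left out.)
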